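# Wedge the leaning bathroom shelf upright

### The job

The little wooden shelf unit on the bathroom counter leans forward because its front feet are too short. Pick up the thick blue wedge, push it thin end first, straight in, under the middle of the unit's front edge until it jams tight with the unit standing upright against the tiled casing behind it, and let go of it there. Leave the thin yellow shim where it lies.

Things in the scene. Friction and masses are not known exactly. Their poses are not given: they have to be found in the camera images.
- wedge: blue plastic wedge, 150 mm long, 36 mm wide, 120 g, lying flat. Origin: centre of its underside; x axis to the thin end (nose), z up. Nose at x = +75 mm, 4 mm thick; the top rises evenly over 100 mm to 31 mm at x = -25 mm; behind, to x = -75 mm, a level tail 31 mm high with parallel sides: the part to grip. Jams with its origin under the shelf's front edge (nose 75 mm past it), and stays there.
- shim: thin yellow shim, a bystander beside the wedge (either may be the left one): same 150 x 36 mm outline, nose 4 mm, but only 11 mm high at its tail, too thin to reach the shelf. Origin: centre of its underside, x axis to its thin end.
- rack_edge (a point): middle of the wooden shelf unit's lower front edge. x points level into the gap under it (the way to push), y along the edge, z up. Edge height over the counter: 14 mm leaning, 24 mm upright. Bottom board 260 mm wide, 14 mm thick, 200 mm deep; its front 40 mm are a lip before the 155 mm high body. Feet 115 mm to either side of the middle; between them the gap is open.
- rack (a joint): tilt of the shelf unit about its rear feet, rad: 0 = leaning forward on its short front feet, 0.05 = upright, stopped by the tiled casing behind. The 0.9 kg unit falls back to 0 unless held. The wedge lifts it from 38 mm nose depth on; pushing takes about 5 to 15 N, rising steeply at the jam.
Mind the look-alikes: they are no part of the job. Several things have the shape of the wedge; the one meant has the colours described above.

How it is judged:
At the end, for the whole second after the job is handed in: The shelf unit stands upright (joint above 0.042 of 0.05 rad), held by the blue wedge alone: the wedge's origin is no more than 15 mm short of the edge, within 40 mm of the edge's middle, within 15 degrees of straight in, and at rest; the yellow shim is within 30 mm of where it lay (value of joint rack above 0.042 rad and x of wedge in the frame of rack_edge above -0.015 m and y of wedge in the frame of rack_edge between -0.04 and 0.04 m and angle between the x axis of wedge and the x axis of rack_edge, either way round below 0.26 rad and linear speed of wedge below 0.01 m/s and distance of shim from where it was at the start of the episode below 0.03 m); the robot touches nothing.
It fails at once if the yellow shim is moved by more than 30 mm (distance of shim from where it was at the start of the episode above 0.03 m).
It also fails if it takes over 48 s, if anything falls off the work surface, if the arm or the gripper's body presses on something with over 40 N, if the wrist force passes 120 N, or if a joint passes its speed limit or range.

### The arm

A 6-joint arm with a two-finger parallel gripper is mounted at the origin on the work surface. World frame = base frame: x ahead of the robot, y to its left, z up, the work surface at z = 0. Lengths are in m, angles in rad, forces in N, time in s.
With the tool pointing down it reaches from about 0.25 to 0.8 m from the base axis. Payload 3.9 kg.
Tool frame: the origin (TCP) lies between the finger pads; the fingertips stand 17 mm ahead of it and the grasp point (between the pads) lies 2 mm behind it (tcp_to_tips is the distance from the TCP to the fingertips, in m); z points along the fingers, y is the line along which they close (so a half turn about z gives the same grasp; the last joint's range is limited). The gripper opens to 85 mm and grips with 20 to 120 N. Pads are 22 mm wide; open, the fingers measure 114 mm over their backs; the gripper's body (76 mm by 85 mm) begins 54 mm behind the grasp point. The pads swing forward as they close: fully open they stand 13 mm farther back than shut.
Start: joints at [1.256, 0.26, -0.138, 1.173, 0, 1.571], TCP at [0.163, 0.499, 0.248] pointing down, gripper open.
Joint ranges: [-2.78, 2.78], [-0.83, 1.72], [-1.28, 1.37], [-1.9, 2.12], [-1.57, 1.48], [-3.14, 3.14]. Speed limits (rad/s): [2.57, 2.57, 3.14, 3.14, 3.14, 3.14].

### API

Orientations are given as [roll, pitch, yaw] about the fixed x, y, z axes, in that order (R = Rz(yaw) Ry(pitch) Rx(roll)).
In Python, from bench import get_obs, camera, camera_model, job_done, silhouettes, pinpoint, tcp_to_tips gives the robot as it stands. The module is installed in compiled form; this text tells all that it offers.
- The arm moves only by the tool jog_arm, never from a script. Its argument "deltas" is a list of rows, each an object of numbers: "tx", "ty", "tz": the shift along the tool's x, y, z in units of 25 mm (1.0 is 25 mm); "turn": the turn about the tool's z in units of 6 degrees (1.0 is 6 degrees). A call has exactly 5 rows; each row is the pose to reach, as a shift and turn from the pose commanded when the call began, along the tool's axes at that moment; what a row does not reach only later rows make up. A row lasts 1/12 s, in which the tool goes at most 41.7 mm and 7.16 degrees, less where a joint would pass 70% of its speed; a pose out of reach is approached as far as the arm can. A call with a gripper value outside its range is refused whole. "hand" is the opening in per cent of the stroke, from 0 (shut) to 100 (fully open), set as the call begins (left out, the last holds). The fingers move at their own pace and stop on an object; the grip force is fixed at half the most. Time passes only in rows, so rows that repeat a pose let the fingers close, or fill a call up. It gives the time, the measured TCP pose, the force, the opening and the grip force at its end, in the units of the state.
- get_obs(): the state, without advancing time (a new reading comes with each control period).
- camera(name): name is "side" or "top"; returns the picture (384x512x3 uint8, red, green, blue); there is no depth.
- camera_model(name): a dict with "intrinsics" (3x3 intrinsics, pixels), "view" (4x4, takes a point from world to camera coordinates). Camera axes: x right, y down, z forward; pixel columns grow to the right and rows downward; lengths in m; the calibration is good to about 2 mm. A picture is of the moment at which its call begins. camera_model takes no time and is no camera call.
- job_done(): hands the job in; it is judged then, once.
Trained networks look in the newest picture that a camera, given by its name, has taken for a name from the list of things; names that differ only in an ending like _2 or _b are one class to them, and where a whole thing is asked for, a point or a joint stands for the part that bears it (a point fixed in the world has none). Each returns a list of dicts, best first, with "conf" (0 to 1); they miss things now and then, are a little off and sometimes report something else, mostly with a low value. They report only what shows in the picture. A call takes as long as a camera call. They do not tell look-alikes from the thing itself.
- silhouettes(camera, thing): "mask" (384x512 bool, what is visible of it) and "centre" ([column, row] in pixels, amid what is visible of it).
- pinpoint(camera, thing): "centre" ([column, row] in pixels: a listed point, or the origin of a listed thing).
The state is a dict: "t": time; "joint_pos": joint angles; "qd": joint speeds; "tau": joint torques, N m; "tcp_pos": TCP position; "ee_rot": TCP orientation; "wrist_force": force on the tool from outside, world axes, zero at the start; "moment": the same for the moment, N m; "finger_gap": opening from 0.0 (shut) to 1.0 (fully open); "grip_force": force on a finger pad.
Only numpy, scipy, OpenCV 4.12 (cv2) and the standard library are available. Lean on these libraries where they do the work, as an engineer would, in place of code of your own. Each camera call takes 0.05 s, during which the arm holds its last target. There are 200 camera calls.

## Working session

There is one attempt and no reset: what is moved stays moved. The work goes in short steps, Python scripts to look and compute and a tool call to move; the robot and the scene stay as the last step left them, time stands still between calls to the robot, and variables do not carry over. Pictures are saved under pics/ and viewed, at most 10 in all, crops included, and the job is handed in when it is done.

Besides the shell and the picture viewer there is one more tool, called by a JSON object that holds its "name" and its "arguments", one argument or row to a line. jog_arm: Moves the arm, as the interface text tells. Its arguments: {"type":"object","properties":{"deltas":{"type":"array"},"hand":{"type":"number"}},"required":["deltas"]}

```bash
mkdir -p pics; cat > h.py <<'E'
import numpy as np, cv2
from bench import *
def ray(cam,px):
    m=camera_model(cam);K=np.array(m["intrinsics"]);V=np.array(m["view"])
    d=V[:3,:3].T@np.linalg.solve(K,[px[0],px[1],1.]);o=-V[:3,:3].T@V[:3,3];return o,d
def atz(cam,px,z):
    o,d=ray(cam,px);return o+d*(z-o[2])/d[2]
def tri(a,b):
    (o1,d1),(o2,d2)=a,b
    s=np.linalg.lstsq(np.c_[d1,-d2],o2-o1,rcond=None)[0]
    p,q=o1+s[0]*d1,o2+s[1]*d2;return (p+q)/2,np.linalg.norm(p-q)
def proj(cam,P):
    m=camera_model(cam);c=np.array(m["view"])[:3]@np.r_[P,1];u=np.array(m["intrinsics"])@c;return u[:2]/u[2]
E
python3 - <<'E'
from h import *
np.set_printoptions(precision=4,suppress=True)
ims=[camera(c) for c in("top","side")]
for c,i in zip(("top","side"),ims): cv2.imwrite(f"pics/{c}0.png",i[...,::-1])
R={}
for c in("top","side"):
    for n in("wedge","shim","rack_edge"):
        for r in pinpoint(c,n)[:4]:
            print(c,n,r["conf"],np.array(r["centre"]),atz(c,r["centre"],.014 if n=="rack_edge" else 0))
o=get_obs();print(o["tcp_pos"],o["ee_rot"],o["t"],tcp_to_tips)
E
```

```text
top wedge 0.91 [248.  263.7] [ 0.3906 -0.0194  0.    ]
top wedge 0.75 [210.5 209.9] [0.532  0.0838 0.    ]
top wedge 0.68 [244.7 146.3] [ 0.7117 -0.0053  0.    ]
top shim 0.66 [132.2 213.5] [0.519  0.2922 0.    ]
top rack_edge 0.89 [315.  195.5] [ 0.5737 -0.1971  0.014 ]
side wedge 0.96 [314.9 210.6] [ 0.3912 -0.0378  0.    ]
side wedge 0.76 [187.4 205.7] [0.7173 0.0048 0.    ]
side wedge 0.72 [255.  235.8] [0.5228 0.0782 0.    ]
side shim 0.62 [233.4 309.9] [0.5234 0.2845 0.    ]
side rack_edge 0.64 [260.8 165.3] [ 0.5609 -0.189   0.014 ]
[0.1625 0.4991 0.2482] [-3.1413 -0.      2.8268] 0.4 0.017
```

View pics/top0.png

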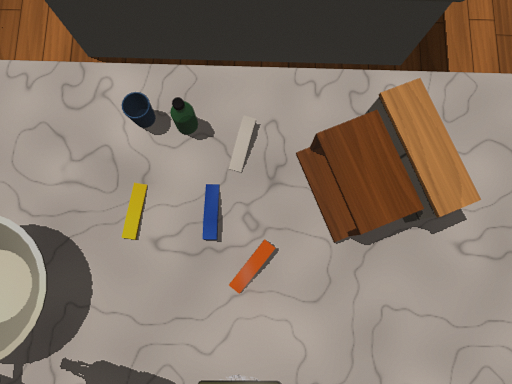

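View pics/side0.png

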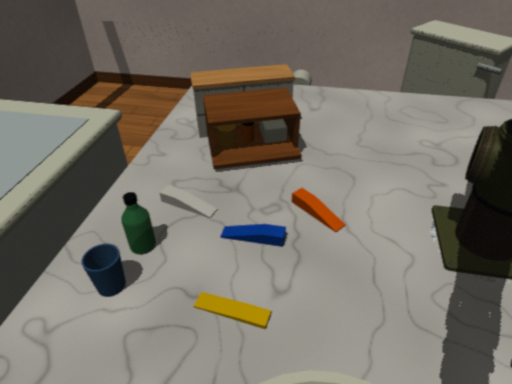

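```bash
cat > fit.py <<'E'
from h import *
from scipy.optimize import minimize
def hullmask(cam,P,S=4):
    px=np.array([proj(cam,p) for p in P]);m=np.zeros((384*S,512*S),np.uint8)
    h=cv2.convexHull(((px+.5)*S).astype(np.float32)).astype(np.int32);cv2.fillConvexPoly(m,h,1)
    return cv2.resize(m.astype(np.float32),(512,384),interpolation=cv2.INTER_AREA)
def place(P,x,y,a):
    c,s=np.cos(a),np.sin(a);P=np.array(P,float);return np.c_[x+c*P[:,0]-s*P[:,1],y+s*P[:,0]+c*P[:,1],P[:,2]]
W=[[x,y,z] for y in(-.018,.018) for x,z in((.075,0),(.075,.004),(-.025,.031),(-.075,.031),(-.075,0))]
def rackparts():
    b=[[x,y,.014+.05*x+z] for x in(0,.2) for y in(-.13,.13) for z in(0,.014)]
    B=[[x-.05*z,y,.028+.05*x+z] for x in(.04,.2) for y in(-.13,.13) for z in(0,.155)]
    return b,B
def cost(v,masks,parts):
    t=0
    for cam,m in masks.items():
        r=np.max([hullmask(cam,place(P,*v)) for P in parts],axis=0)
        t+=np.abs(r-m).sum()/m.sum()
    return t
def fit(v,masks,parts,step=(.01,.01,.08)):
    v=np.array(v,float);s=np.vstack([v]+[v+np.eye(3)[i]*step[i] for i in range(3)])
    r=minimize(cost,v,(masks,parts),method="Nelder-Mead",options=dict(initial_simplex=s,maxiter=150,xatol=2e-4,fatol=1e-4));return r.x,r.fun
def blue(cam,img,near):
    h=cv2.cvtColor(img,cv2.COLOR_RGB2HSV);m=cv2.inRange(h,(108,150,60),(128,255,255))
    n,l,st,c=cv2.connectedComponentsWithStats(m);k=1+np.argmin(np.linalg.norm(c[1:]-near,axis=1)-.05*st[1:,4]);return (l==k).astype(np.float32)
E
python3 - <<'E'
from fit import *
np.set_printoptions(precision=4,suppress=True)
ims={c:camera(c) for c in("top","side")}
M={c:blue(c,ims[c],proj(c,[.527,.081,.01])) for c in ims}
print([m.sum() for m in M.values()])
for a in(0,np.pi):
    print("wedge",*fit((.527,.081,a),M,[W]))
R={}
for c in ims:
    s=silhouettes(c,"rack_edge");print(c,[(q["conf"],q["centre"],q["mask"].sum()) for q in s]);R[c]=s[0]["mask"].astype(np.float32)
for k in (R,{"top":R["top"]},{"side":R["side"]}):
    v,f=fit((.567,-.193,-.4),k,rackparts());print("rack",v,f)
v,f=fit((.567,-.193,-.4),R,rackparts())
w,_=fit((.527,.081,0),M,[W])
out=[]
for c,(x,y) in (("top",(190,70)),("side",(180,60))):
    i=ims[c][...,::-1].copy()
    i=cv2.resize(i[y:y+200,x:x+230],None,fx=3,fy=3,interpolation=cv2.INTER_CUBIC)[:,:690]
    for P in [place(p,*v) for p in rackparts()]+[place(W,*w)]:
        px=np.array([proj(c,p) for p in P]);h=cv2.convexHull(((px-[x,y]+.5)*3).astype(np.float32)).astype(np.int32)
        cv2.polylines(i,[h],True,(0,255,0),1)
    out.append(i)
o=np.hstack(out);cv2.imwrite("pics/fit.png",cv2.resize(o,(800,int(o.shape[0]*800/o.shape[1])),interpolation=cv2.INTER_AREA))
E
```

```text
[np.float32(739.0), np.float32(971.0)]
wedge [ 0.5272  0.0817 -0.0185] 0.2664196789264679Traceback (most recent call last):
  File "<stdin>", line 7, in <module>
  File "fit.py", line 22, in fit
    r=minimize(cost,v,(masks,parts),method="Nelder-Mead",options=dict(initial_simplex=s,maxiter=150,xatol=2e-4,fatol=1e-4));return r.x,r.fun
    res = _minimize_neldermead(fun, x0, args, callback, bounds=bounds,
                               **options)
    fsim[j] = func(sim[j])
              ~~~~^^^^^^^^
    fx = function(np.copy(x), *(wrapper_args + args))
  File "fit.py", line 17, in cost
    r=np.max([hullmask(cam,place(P,*v)) for P in parts],axis=0)
              ~~~~~~~~^^^^^^^^^^^^^^^^^
  File "fit.py", line 4, in hullmask
    px=np.array([proj(cam,p) for p in P]);m=np.zeros((384*S,512*S),np.uint8)
                 ~~~~^^^^^^^
  File "h.py", line 13, in proj
    m=camera_model(cam);c=np.array(m["view"])[:3]@np.r_[P,1];u=np.array(m["intrinsics"])@c;return u[:2]/u[2]
ValueError: time passes only in moves, steps and waits
```

```bash
python3 - <<'E'
import re
s=open('h.py').read()
s=s.replace("from bench import *\n","from bench import *\n_cm={}\ndef cm(c):\n    if c not in _cm: _cm[c]={k:np.array(v) for k,v in camera_model(c).items()}\n    return _cm[c]\n").replace("m=camera_model(cam)","m=cm(cam)")
open('h.py','w').write(s)
E
cat > run1.py <<'E'
from fit import *
np.set_printoptions(precision=4,suppress=True)
ims={c:camera(c) for c in("top","side")}
M={c:blue(c,ims[c],proj(c,[.527,.081,.01])) for c in ims}
for a in(0,np.pi):
    print("wedge",*fit((.527,.081,a),M,[W]))
R={}
for c in ims:
    s=silhouettes(c,"rack_edge");print(c,[(q["conf"],q["centre"],q["mask"].sum()) for q in s]);R[c]=s[0]["mask"].astype(np.float32)
for k in ({"top":R["top"]},{"side":R["side"]},R):
    v,f=fit((.567,-.193,-.4),k,rackparts());print("rack",v,f)
w,_=fit((.527,.081,0),M,[W])
out=[]
for c,(x,y) in (("top",(190,70)),("side",(180,60))):
    i=ims[c][...,::-1].copy()
    i=cv2.resize(i[y:y+200,x:x+230],None,fx=3,fy=3,interpolation=cv2.INTER_CUBIC)[:,:690]
    for P in [place(p,*v) for p in rackparts()]+[place(W,*w)]:
        px=np.array([proj(c,p) for p in P]);h=cv2.convexHull(((px-[x,y]+.5)*3).astype(np.float32)).astype(np.int32)
        cv2.polylines(i,[h],True,(0,255,0),1)
    out.append(i)
o=np.hstack(out);cv2.imwrite("pics/fit.png",cv2.resize(o,(800,int(o.shape[0]*800/o.shape[1])),interpolation=cv2.INTER_AREA))
print(get_obs()["t"])
E
python3 run1.py
```

```text
wedge [ 0.5269  0.0818 -0.0049] 0.2723259925842285
wedge [0.5214 0.0818 3.1285] 0.5863435864448547
top [(0.88, [359.7, 173.1], np.int64(10131))]
side [(0.9, [250.6, 128.4], np.int64(6663))]
rack [ 0.5661 -0.1803 -1.2193] 0.12171799689531326
rack [ 0.5734 -0.195  -1.1853] 0.19334383308887482
rack [ 0.5713 -0.1925 -1.1765] 0.32966724038124084
0.7
```

View pics/fit.png

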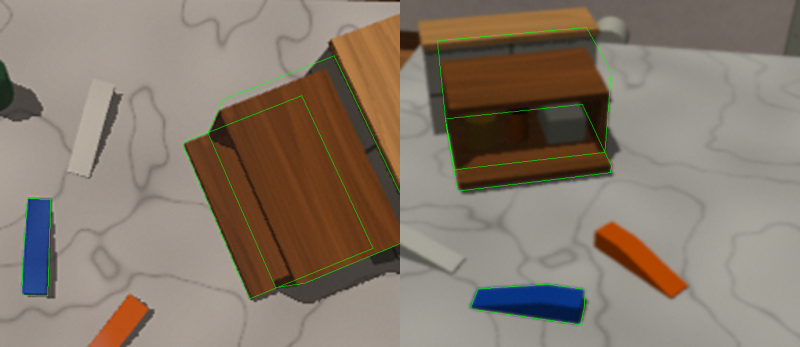

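```bash
cat > run2.py <<'E'
from fit import *
np.set_printoptions(precision=4,suppress=True)
R={}
for c in("top","side"):
    camera(c);R[c]=silhouettes(c,"rack_edge")[0]["mask"].astype(np.float32)
def parts(H):
    b,_=rackparts();return b,[[x-.05*z,y,.028+.05*x+z] for x in(.04,.2) for y in(-.13,.13) for z in(0,H)]
for H in(.09,.105,.12,.13):
    for k in ({"top":R["top"]},{"side":R["side"]},R):
        v,f=fit((.571,-.192,-1.18),k,parts(H),(.01,.01,.05));print(H,"rack",v,f)
E
python3 run2.py
```

```text
0.09 rack [ 0.575  -0.201  -1.1719] 0.0583563894033432
0.09 rack [ 0.5712 -0.2027 -1.1604] 0.11761730164289474
0.09 rack [ 0.5728 -0.2015 -1.1729] 0.1742919385433197
0.105 rack [ 0.5716 -0.196  -1.1755] 0.01901368424296379
0.105 rack [ 0.5726 -0.1981 -1.1763] 0.04989881440997124
0.105 rack [ 0.572  -0.1971 -1.1727] 0.07212357223033905
0.12 rack [ 0.5704 -0.1929 -1.1843] 0.023589566349983215
0.12 rack [ 0.5716 -0.1947 -1.1712] 0.029989881440997124
0.12 rack [ 0.5706 -0.1938 -1.1765] 0.0578828826546669
0.13 rack [ 0.5682 -0.1879 -1.1808] 0.05101398006081581
0.13 rack [ 0.5716 -0.1938 -1.1759] 0.07375206053256989
0.13 rack [ 0.5702 -0.1906 -1.1818] 0.13397622108459473
```

{"name": "jog_arm", "arguments": {
  "deltas": [
    {"tx": -1.2, "ty": -0.9, "turn": -0.6},
    {"tx": -2.4, "ty": -1.7, "turn": -1.2},
    {"tx": -3.7, "ty": -2.6, "turn": -1.8},
    {"tx": -5, "ty": -3.5, "turn": -2.4},
    {"tx": -6.2, "ty": -4.4, "turn": -3}
  ],
  "hand": 100
}}

```text
validation failed for argument at $.de...
```

{"name": "jog_arm", "arguments": {
  "deltas": [
    {"tx": -1.2, "ty": -0.9, "tz": 0, "turn": -0.6},
    {"tx": -2.4, "ty": -1.7, "tz": 0, "turn": -1.2},
    {"tx": -3.7, "ty": -2.6, "tz": 0, "turn": -1.8},
    {"tx": -5, "ty": -3.5, "tz": 0, "turn": -2.4},
    {"tx": -6.2, "ty": -4.4, "tz": 0, "turn": -3}
  ],
  "hand": 100
}}

```text
t: 1.32
tcp_pos: [0.2767, 0.3452, 0.2484]
ee_rot: [3.141, 0.001, -3.138]
wrist_force: [1.4, 1.0, -0.0]
finger_gap: 1.0
grip_force: 0.0
```

{"name": "jog_arm", "arguments": {
  "deltas": [
    {"tx": -0.9, "ty": -1.2, "tz": 0, "turn": 0},
    {"tx": -1.8, "ty": -2.4, "tz": 0, "turn": 0},
    {"tx": -2.7, "ty": -3.6, "tz": 0, "turn": 0},
    {"tx": -3.6, "ty": -4.8, "tz": 0, "turn": 0},
    {"tx": -4.5, "ty": -6, "tz": 0, "turn": 0}
  ]
}}

```text
t: 1.73
tcp_pos: [0.3891, 0.1949, 0.2486]
ee_rot: [3.141, 0.001, 3.141]
wrist_force: [1.2, -0.1, -0.6]
finger_gap: 0.999
grip_force: 0.0
```

{"name": "jog_arm", "arguments": {
  "deltas": [
    {"tx": -0.8, "ty": -1.1, "tz": 0.6, "turn": 0},
    {"tx": -1.6, "ty": -2.1, "tz": 1.4, "turn": 0},
    {"tx": -2.4, "ty": -3.2, "tz": 2.4, "turn": 0},
    {"tx": -3.1, "ty": -4.1, "tz": 3.4, "turn": 0},
    {"tx": -3.5, "ty": -4.6, "tz": 4.4, "turn": 0}
  ]
}}

```text
t: 2.15
tcp_pos: [0.478, 0.079, 0.1377]
ee_rot: [-3.141, 0.003, 3.138]
wrist_force: [-0.6, -0.7, 0.3]
finger_gap: 0.999
grip_force: 0.0
```

{"name": "jog_arm", "arguments": {
  "deltas": [
    {"tx": 0, "ty": 0, "tz": 1.2, "turn": 0},
    {"tx": 0, "ty": 0, "tz": 2.4, "turn": 0},
    {"tx": 0, "ty": 0, "tz": 3.5, "turn": 0},
    {"tx": 0, "ty": 0, "tz": 4.3, "turn": 0},
    {"tx": 0, "ty": 0, "tz": 4.7, "turn": 0}
  ]
}}

```text
t: 2.57
tcp_pos: [0.4738, 0.081, 0.0182]
ee_rot: [-3.141, -0.004, 3.141]
wrist_force: [-0.1, -0.9, 0.2]
finger_gap: 0.995
grip_force: 0.0
```

{"name": "jog_arm", "arguments": {
  "deltas": [
    {"tx": 0, "ty": 0, "tz": 0, "turn": 0},
    {"tx": 0, "ty": 0, "tz": 0, "turn": 0},
    {"tx": 0, "ty": 0, "tz": 0, "turn": 0},
    {"tx": 0, "ty": 0, "tz": 0, "turn": 0},
    {"tx": 0, "ty": 0, "tz": 0, "turn": 0}
  ],
  "hand": 0
}}

```text
t: 2.98
tcp_pos: [0.4771, 0.0818, 0.0223]
ee_rot: [3.141, 0.003, 3.141]
wrist_force: [0.4, 0.3, -0.1]
finger_gap: 0.412
grip_force: 60.4
```

{"name": "jog_arm", "arguments": {
  "deltas": [
    {"tx": 0, "ty": 0, "tz": 0, "turn": 0},
    {"tx": 0, "ty": 0, "tz": 0, "turn": 0},
    {"tx": 0, "ty": 0, "tz": 0, "turn": 0},
    {"tx": 0, "ty": 0, "tz": 0, "turn": 0},
    {"tx": 0, "ty": 0, "tz": 0, "turn": 0}
  ]
}}

```text
t: 3.4
tcp_pos: [0.4771, 0.0818, 0.0222]
ee_rot: [3.141, 0.003, 3.141]
wrist_force: [0.7, -0.1, 6.8]
finger_gap: 0.41
grip_force: 61.3
```

{"name": "jog_arm", "arguments": {
  "deltas": [
    {"tx": 0, "ty": 0, "tz": -0.8, "turn": 0},
    {"tx": -0.1, "ty": -0.6, "tz": -1.8, "turn": 0},
    {"tx": -0.5, "ty": -2, "tz": -2.4, "turn": 0},
    {"tx": -0.9, "ty": -3.5, "tz": -2.4, "turn": 0},
    {"tx": -1.2, "ty": -5, "tz": -2.4, "turn": 0}
  ]
}}

```text
t: 3.82
tcp_pos: [0.5077, -0.0447, 0.0828]
ee_rot: [-3.141, 0.005, -3.14]
wrist_force: [1.4, 0.1, -1.5]
finger_gap: 0.41
grip_force: 60.6
```

{"name": "jog_arm", "arguments": {
  "deltas": [
    {"tx": 0, "ty": 0, "tz": 0, "turn": 1.1},
    {"tx": 0, "ty": 0, "tz": 0, "turn": 2.2},
    {"tx": 0, "ty": 0, "tz": 0, "turn": 3.3},
    {"tx": 0, "ty": 0, "tz": 0, "turn": 4.4},
    {"tx": 0, "ty": 0, "tz": 0, "turn": 5.5}
  ]
}}

```text
t: 4.23
tcp_pos: [0.5054, -0.0438, 0.081]
ee_rot: [-3.142, 0.0, 2.559]
wrist_force: [-0.2, 0.0, -1.5]
finger_gap: 0.413
grip_force: 60.7
```

{"name": "jog_arm", "arguments": {
  "deltas": [
    {"tx": 0, "ty": 0, "tz": 0, "turn": 1.1},
    {"tx": 0, "ty": 0, "tz": 0, "turn": 2.2},
    {"tx": 0, "ty": 0, "tz": 0, "turn": 3.3},
    {"tx": 0, "ty": 0, "tz": 0, "turn": 4.5},
    {"tx": 0, "ty": 0, "tz": 0, "turn": 5.7}
  ]
}}

```text
t: 4.65
tcp_pos: [0.5055, -0.0436, 0.081]
ee_rot: [3.142, 0.0, 1.963]
wrist_force: [-0.8, -0.6, -0.4]
finger_gap: 0.408
grip_force: 60.7
```

```bash
python3 - <<'E'
from fit import *
np.set_printoptions(precision=4,suppress=True)
ims={c:camera(c) for c in("top","side")}
o=get_obs();print(o["tcp_pos"],o["ee_rot"],o["finger_gap"],o["wrist_force"],o["joint_pos"])
out=[cv2.resize(ims[c][y:y+150,x:x+200,::-1],None,fx=2,fy=2,interpolation=cv2.INTER_CUBIC) for c,(x,y) in(("top",(200,130)),("side",(160,110)))]
cv2.imwrite("pics/pre.png",np.hstack(out))
E
```

```text
[ 0.5055 -0.0435  0.081 ] [3.1415 0.0001 1.9697] 0.40860376196797316 [-0.4325  1.4068 -1.302 ] [-0.0859  0.3634 -0.4641  0.7432 -0.      1.086 ]
```

View pics/pre.png

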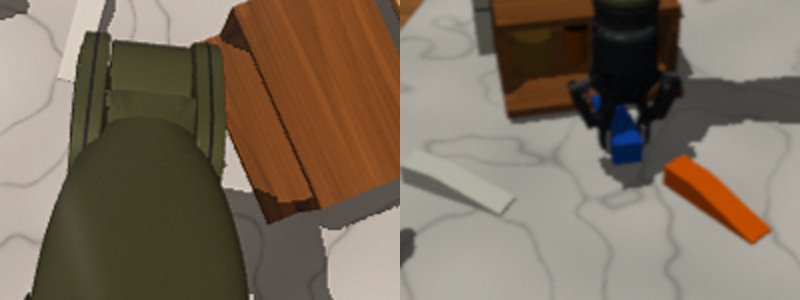

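{"name": "jog_arm", "arguments": {
  "deltas": [
    {"tx": 0, "ty": 0, "tz": 0.7, "turn": 0},
    {"tx": 0, "ty": 0, "tz": 1.4, "turn": 0},
    {"tx": 0, "ty": 0.1, "tz": 2, "turn": 0},
    {"tx": 0, "ty": 0.1, "tz": 2.2, "turn": 0},
    {"tx": 0, "ty": 0.1, "tz": 2.3, "turn": 0}
  ]
}}

```text
t: 5.17
tcp_pos: [0.507, -0.0425, 0.0225]
ee_rot: [-3.14, -0.001, 1.972]
wrist_force: [-0.4, 0.3, 0.2]
finger_gap: 0.409
grip_force: 60.7
```

{"name": "jog_arm", "arguments": {
  "deltas": [
    {"tx": -0.4, "ty": 0, "tz": 0, "turn": 0},
    {"tx": -0.8, "ty": 0, "tz": 0, "turn": 0},
    {"tx": -1.2, "ty": 0, "tz": 0, "turn": 0},
    {"tx": -1.6, "ty": 0, "tz": 0, "turn": 0},
    {"tx": -2, "ty": 0, "tz": 0, "turn": 0}
  ]
}}

```text
t: 5.58
tcp_pos: [0.5285, -0.0902, 0.024]
ee_rot: [3.14, 0.001, 1.969]
wrist_force: [0.4, 0.2, -0.7]
finger_gap: 0.408
grip_force: 60.7
```

{"name": "jog_arm", "arguments": {
  "deltas": [
    {"tx": -0.3, "ty": 0, "tz": 0, "turn": 0},
    {"tx": -0.6, "ty": 0, "tz": 0, "turn": 0},
    {"tx": -0.9, "ty": 0, "tz": 0, "turn": 0},
    {"tx": -1.2, "ty": 0, "tz": 0, "turn": 0},
    {"tx": -1.5, "ty": 0, "tz": 0, "turn": 0}
  ]
}}

```text
t: 6.0
tcp_pos: [0.5401, -0.1216, 0.0227]
ee_rot: [-3.14, -0.006, 1.97]
wrist_force: [-2.6, 7.2, 1.3]
finger_gap: 0.412
grip_force: 60.9
```

{"name": "jog_arm", "arguments": {
  "deltas": [
    {"tx": -0.2, "ty": 0, "tz": 0, "turn": 0},
    {"tx": -0.3, "ty": 0, "tz": 0, "turn": 0},
    {"tx": -0.4, "ty": 0, "tz": 0, "turn": 0},
    {"tx": -0.5, "ty": 0, "tz": 0, "turn": 0},
    {"tx": -0.6, "ty": 0, "tz": 0, "turn": 0}
  ]
}}

```text
t: 6.42
tcp_pos: [0.5457, -0.135, 0.0227]
ee_rot: [-3.14, -0.006, 1.971]
wrist_force: [-2.7, 5.6, 0.2]
finger_gap: 0.412
grip_force: 60.9
```

{"name": "jog_arm", "arguments": {
  "deltas": [
    {"tx": -0.1, "ty": 0, "tz": 0, "turn": 0},
    {"tx": -0.2, "ty": 0, "tz": 0, "turn": 0},
    {"tx": -0.3, "ty": 0, "tz": 0, "turn": 0},
    {"tx": -0.4, "ty": 0, "tz": 0, "turn": 0},
    {"tx": -0.5, "ty": 0, "tz": 0, "turn": 0}
  ]
}}

```text
t: 6.83
tcp_pos: [0.5506, -0.1466, 0.0226]
ee_rot: [-3.14, -0.005, 1.971]
wrist_force: [-2.7, 5.5, 1.2]
finger_gap: 0.409
grip_force: 60.9
```

{"name": "jog_arm", "arguments": {
  "deltas": [
    {"tx": -0.04, "ty": 0, "tz": 0, "turn": 0},
    {"tx": -0.08, "ty": 0, "tz": 0, "turn": 0},
    {"tx": -0.12, "ty": 0, "tz": 0, "turn": 0},
    {"tx": -0.16, "ty": 0, "tz": 0, "turn": 0},
    {"tx": -0.2, "ty": 0, "tz": 0, "turn": 0}
  ]
}}

```text
t: 7.25
tcp_pos: [0.5509, -0.1482, 0.0223]
ee_rot: [-3.14, -0.012, 1.972]
wrist_force: [-6.1, 16.6, 4.7]
finger_gap: 0.412
grip_force: 61.3
```

Force is rising near the jam; a little more.

{"name": "jog_arm", "arguments": {
  "deltas": [
    {"tx": -0.04, "ty": 0, "tz": 0, "turn": 0},
    {"tx": -0.08, "ty": 0, "tz": 0, "turn": 0},
    {"tx": -0.12, "ty": 0, "tz": 0, "turn": 0},
    {"tx": -0.16, "ty": 0, "tz": 0, "turn": 0},
    {"tx": -0.2, "ty": 0, "tz": 0, "turn": 0}
  ]
}}

```text
t: 7.67
tcp_pos: [0.5511, -0.1489, 0.0223]
ee_rot: [-3.141, -0.021, 1.974]
wrist_force: [-7.7, 25.1, 9.4]
finger_gap: 0.412
grip_force: 62.0
```

{"name": "jog_arm", "arguments": {
  "deltas": [
    {"tx": 0.1, "ty": 0, "tz": 0, "turn": 0},
    {"tx": 0.2, "ty": 0, "tz": 0, "turn": 0},
    {"tx": 0.2, "ty": 0, "tz": 0, "turn": 0},
    {"tx": 0.2, "ty": 0, "tz": 0, "turn": 0},
    {"tx": 0.2, "ty": 0, "tz": 0, "turn": 0}
  ]
}}

```text
t: 8.08
tcp_pos: [0.5511, -0.1487, 0.0223]
ee_rot: [-3.14, -0.011, 1.973]
wrist_force: [-3.9, 10.7, 2.2]
finger_gap: 0.41
grip_force: 61.1
```

{"name": "jog_arm", "arguments": {
  "deltas": [
    {"tx": 0, "ty": 0, "tz": 0, "turn": 0},
    {"tx": 0, "ty": 0, "tz": 0, "turn": 0},
    {"tx": 0, "ty": 0, "tz": 0, "turn": 0},
    {"tx": 0, "ty": 0, "tz": 0, "turn": 0},
    {"tx": 0, "ty": 0, "tz": 0, "turn": 0}
  ],
  "hand": 90
}}

```text
t: 8.5
tcp_pos: [0.5551, -0.1537, 0.0236]
ee_rot: [3.141, 0.001, 1.969]
wrist_force: [-0.5, -0.6, 0.5]
finger_gap: 0.899
grip_force: 0.0
```

{"name": "jog_arm", "arguments": {
  "deltas": [
    {"tx": 0, "ty": 0, "tz": 0, "turn": 0},
    {"tx": 0, "ty": 0, "tz": 0, "turn": 0},
    {"tx": 0, "ty": 0, "tz": -0.3, "turn": 0},
    {"tx": 0, "ty": 0, "tz": -1, "turn": 0},
    {"tx": 0, "ty": 0, "tz": -2, "turn": 0}
  ]
}}

```text
t: 8.92
tcp_pos: [0.5526, -0.1527, 0.0723]
ee_rot: [-3.138, -0.003, 1.969]
wrist_force: [-0.1, 0.1, -0.4]
finger_gap: 0.902
grip_force: 0.0
```

Retreat up and back toward the robot, clear of the view.

{"name": "jog_arm", "arguments": {
  "deltas": [
    {"tx": 0, "ty": 0, "tz": -1.5, "turn": 0},
    {"tx": 0.5, "ty": 0, "tz": -3, "turn": 0},
    {"tx": 1.5, "ty": -0.5, "tz": -4, "turn": 0},
    {"tx": 2.8, "ty": -1.2, "tz": -4.5, "turn": 0},
    {"tx": 4.2, "ty": -2, "tz": -4.5, "turn": 0}
  ]
}}

```text
t: 9.33
tcp_pos: [0.4705, -0.076, 0.19]
ee_rot: [3.134, 0.005, 1.968]
wrist_force: [0.7, 1.0, 0.1]
finger_gap: 0.899
grip_force: 0.0
```

{"name": "jog_arm", "arguments": {
  "deltas": [
    {"tx": 1.3, "ty": -0.6, "tz": 0, "turn": 0},
    {"tx": 2.6, "ty": -1.2, "tz": 0, "turn": 0},
    {"tx": 3.9, "ty": -1.8, "tz": 0, "turn": 0},
    {"tx": 5.2, "ty": -2.4, "tz": 0, "turn": 0},
    {"tx": 6, "ty": -2.8, "tz": 0, "turn": 0}
  ]
}}

```text
t: 9.75
tcp_pos: [0.3417, 0.0365, 0.1861]
ee_rot: [-3.141, -0.001, 1.97]
wrist_force: [-0.8, 0.1, 0.0]
finger_gap: 0.901
grip_force: 0.0
```

```bash
python3 - <<'E'
from fit import *
np.set_printoptions(precision=4,suppress=True)
ims={c:camera(c) for c in("top","side")}
o=get_obs();print(o["t"],o["tcp_pos"])
for c in ims:
    for n in("wedge","shim","rack_edge"):
        print(c,n,[(r["conf"],np.array(r["centre"])) for r in pinpoint(c,n)[:4]])
# expected tail outline
u=-1.175;T=[p for p in W if p[0]<0]+[[0,s*.018,z] for s in(-1,1) for z in(0,.0243)]
out=[]
for c,(x,y) in(("top",(230,110)),("side",(160,60))):
    i=cv2.resize(ims[c][y:y+150,x:x+200,::-1],None,fx=4,fy=4,interpolation=cv2.INTER_CUBIC)
    i[:]=i
    px=np.array([proj(c,p) for p in place(T,.5705,-.1955,u)]);h=cv2.convexHull(((px-[x,y]+.5)*4).astype(np.float32)).astype(np.int32)
    cv2.polylines(i,[h],True,(0,255,0),1);out.append(cv2.resize(i,(400,300),interpolation=cv2.INTER_AREA))
cv2.imwrite("pics/post.png",np.hstack(out))
E
```

```text
9.85 [0.3413 0.0365 0.186 ]
top wedge [(0.82, array([249.6, 265.4])), (0.76, array([242.7, 146.5])), (0.55, array([315.5, 197.7]))]
top shim [(0.95, array([136.8, 212.3]))]
top rack_edge [(0.85, array([313.2, 193. ]))]
side wedge [(0.91, array([312.2, 209.6])), (0.83, array([257. , 166.3])), (0.65, array([184.6, 204.2]))]
side shim [(0.76, array([233.2, 310.7])), (0.58, array([260.7, 165.2]))]
side rack_edge [(0.63, array([256.6, 161.8]))]
```

View pics/post.png

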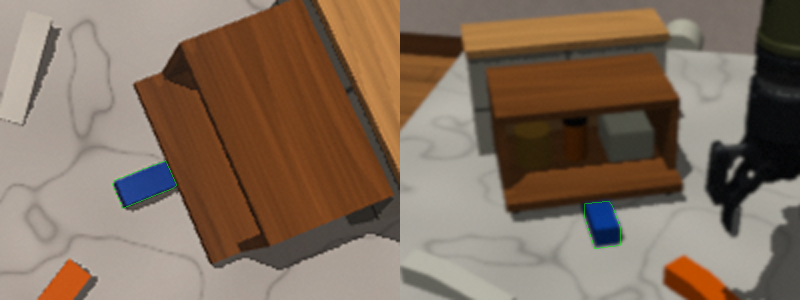

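The blue tail sits exactly on the expected jam outline, at about (145,185) in the left panel and (603,223) in the right. The unit stands back against the casing, and the shim and gripper are clear.

```bash
python3 -c "
from bench import *
print(job_done())"
```

```text
the job is handed in; nothing more can be done
None
```

The blue wedge is jammed straight in under the middle of the shelf unit's front edge, the unit stands upright in the last pictures, the shim was left alone, and the job is handed in at about 10 s (no verdict came back).

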